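# Half-height check of a dry-block bath: prise the hood, raise the logger and hold it

### The arm

A 6-joint arm with a two-finger parallel gripper is mounted at the origin on a cart in front of the work surface, level with it; the furniture and walls round the work are solid. World frame = base frame: x ahead of the robot, y to its left, z up, the work surface at z = 0. Lengths are in m, angles in degrees, forces in N, time in s.
With the tool pointing down it reaches from about 0.25 to 0.725 m from the base axis. Payload 9.7 kg.
Tool frame: the origin (TCP) lies at the very end of the fingers, on their centre line; the grasp point (between the pads) lies 19 mm behind it; y points along the fingers, x is the direction in which the jaws open and shut, and the axes are right-handed (so a half turn about y gives the same grasp; the last joint's range is limited). The gripper opens to 85 mm and grips with 20 to 120 N. Pads are 22 mm wide; open, the fingers measure 114 mm over their backs; the gripper's body (76 mm by 85 mm) begins 54 mm behind the grasp point. The pads swing forward as they close: fully open they stand 13 mm farther back than shut.
Start: joints at [67.036, 4.979, 10.078, 95.1, 0, 90], TCP at [0.215, 0.506, 0.231] pointing down, gripper open.
Joint ranges: [-179.16, 179.16], [-48.56, 103.87], [-65.8, 70.77], [-126.05, 130.52], [-82.76, 87.17], [-180, 180]. Speed limits (degrees/s): [127.2, 127.2, 147.25, 180, 180, 180].

### API

Orientations are given as [roll, pitch, yaw] about the fixed x, y, z axes, in that order (R = Rz(yaw) Ry(pitch) Rx(roll)).
In Python, from workcell import bot gives the robot as it stands.
- The arm moves only by the shell command python3 -m jog 'ROWS' [FORCE]. ROWS is JSON, a list of rows, each a list of 7 numbers: the closure, from 0 (fully open) to 1 (shut), then the shift along the world's x, y, z in units of 25 mm (1.0 is 25 mm), then the turn, a rotation vector about the world's x, y, z in units of 5 degrees (1.0 is 5 degrees). A call has 1 to 5 rows; each row is the pose to reach, as a shift and turn from the pose commanded when the call began; what a row does not reach only later rows make up. A row lasts 1/10 s, in which the tool goes at most 50 mm and 8.59 degrees, less where a joint would pass 70% of its speed; a pose out of reach is approached as far as the arm can. A call with a gripper value outside its range is refused whole. The fingers move at their own pace and stop on an object; FORCE is the grip in N (left out, the last holds). Time passes only in rows, so rows that repeat a pose let the fingers close. It gives the time, the measured TCP pose, the force and the opening at its end, in the units of the state.
- bot.get_obs(): the state, without advancing time (a new reading comes with each control period).
- bot.camera(name): name is "side" or "top"; returns (picture, depth): 420x560x3 uint8, red, green, blue; 420x560 float32, m along the optical axis (not along the pixel's ray), 0 where there is no reading.
- bot.camera_model(name): a dict with "fx", "fy", "cx", "cy" (pixels), "rvec" (rotation vector, rad) and "tvec" (3), from world to camera coordinates, as OpenCV has them. Camera axes: x right, y down, z forward; pixel columns grow to the right and rows downward; lengths in m; the calibration is good to about 2 mm. A picture is of the moment at which its call begins. camera_model takes no time and is no camera call.
- bot.job_done(): hands the job in, once; it reports no verdict.
Trained networks look in the newest picture that a camera, given by its name, has taken for a name from the list of things; names that differ only in an ending like _2 or _b are one class to them, and where a whole thing is asked for, a point or a joint stands for the part that bears it (a point fixed in the world has none). Each returns a list of dicts, best first, with "conf" (0 to 1); they miss things now and then, are a little off and sometimes report something else, mostly with a low value. They report only what shows in the picture. A call takes as long as a camera call.
- bot.regions_of(camera, label): "pixels" (420x560 bool, what is visible of it) and "point" ([row, column] in pixels, amid what is visible of it).
The state is a dict: "time": time; "q": joint angles; "qd": joint speeds; "joint_efforts": joint torques, N m; "ee_pos": TCP position; "tcp_rot": TCP orientation; "wrist_force": force on the tool from outside, world axes, zero at the start; "torque": the same for the moment, N m; "opening": finger opening in m.
Only numpy, scipy, OpenCV 4.12 (cv2) and the standard library are available. Lean on these libraries where they do the work, as an engineer would, in place of code of your own. Each camera call takes 0.05 s, during which the arm holds its last target. There are 200 camera calls.

### The job

Prise up the stuck clear hood of the dry-block bath with the blade of the spatula at the slot in its front edge, swing the hood back past upright so that it stays open, and lay the spatula down flat on the worktop. Then gently take the temperature logger by its grey head and draw it straight up 30 mm out of its well without binding, its stem still in the bore, and finish holding it still at that height for the half-height reading; leave the sample tubes in their wells.

Things in the scene. Friction and masses are not known exactly. Their poses are not given: they have to be found in the camera images.
- bath: white housing 160 (x) x 220 (y) x 80 mm high, fixed, round an aluminium block level with its top: six wells, 15 mm bore, 62 mm deep, at x = -34 (front row) or +14 mm, y = -50, 0 or +50 mm. A clear hood 140 x 176 x 58 mm covers them. Origin: centre of its underside on the worktop. x runs from its front panel (display, keys) to its back, away from the robot; z up
- hood (a joint): angle of the clear hood about its rear hinge: 0 shut, grows as the front swings up and back, 1.57 upright, stop at 1.9. The hinge is stiff: the hood stays where it is left; lifting it at the front rim takes about 2 N. The hood weighs 150 g; walls 4 mm, inside 54 mm high, with a grey rim 8 x 8 mm round its open underside
- hood_hinge (a point): middle of the hood's hinge line, which runs along the bath's y axis: 64 mm behind the bath's origin, 80.5 mm above the worktop
- hood_rim (a point): middle of the front lower edge of the hood's grey rim, 144 mm from the hinge line; moves with the hood. When shut it lies over the mouth of the slot, flush with the front panel
- slot (a point): middle of the mouth of the prying slot, in the front panel right under the hood's rim: 70 mm wide, 8.5 mm high (from 72 to 80.5 mm above the worktop), 14 mm deep along the bath's x; its roof is the 8 mm thick hood rim and, behind it, the open inside of the hood. Too narrow for fingers
- spatula: bench spatula 204 mm long, 70 g, lying flat on the worktop. Origin: on the underside, where handle and blade meet. x runs along it to the blade's tip, z up. Black handle 14 mm wide, 13 mm high, from x = -110 to -10 mm; flat steel blade 18 mm wide, 3 mm thick, its mid-plane 6.5 mm above the underside, to x = 94 mm
- spatula_tip (a point): middle of the rounded end of the blade, at x = 94 mm, 6.5 mm above the underside
- spatula_grip (a point): middle of the handle near the balance point, at x = -25 mm, 6.5 mm above the underside: a good place to grip
- logger: cordless temperature logger, 60 g, standing upright in one of the three front wells: plain steel stem 14 mm diameter, 68 mm long, then a round grey ribbed head 24 mm diameter, 40 mm high, 108 mm in all. Origin: centre of the stem's lower end, which rests on the well floor at the start; z up. Seated, the head's top stands 46 mm above the block
- tube_left: sample tube, 14 mm diameter, 16 mm cap, 84 mm long, in one of the front wells; cap top 22 mm above the block. Origin: its lower end. To be left alone
- tube_right: a sample tube of the same size, in another front well. Origin: its lower end. To be left alone
- tube_back: a sample tube of the same size, in the back well at y = +50 mm. Origin: its lower end. To be left alone

How it is judged (in metres and radians):
On the way, in this order (a step that is already met when the one before it is completed fails the run):
1. the hood is prised up on the spatula (value of joint hood above 0.12 rad and contact force between spatula and bath above 0.2 N), for 0.1 s.
2. the hood is swung back past upright (value of joint hood above 1.6 rad), for 0.2 s.
3. the spatula is laid down flat on the worktop and let go (height (world z) of spatula below 0.012 m and angle between spatula's own z axis and vertical below 0.15 rad and linear speed of spatula below 0.03 m/s and contact force between spatula and the arm below 0.1 N and contact force between spatula and the fingers below 0.1 N), for 0.2 s.
At the end, for the whole second after the job is handed in: the logger is held still in the fingers, 30 mm (within 6 mm) above the floor of its well, upright and with its stem still in the bore; the hood stands open past upright; the spatula lies flat on the worktop (z of logger in the frame of bath between 0.042 and 0.054 m and x of logger in the frame of bath between -0.038 and -0.03 m and angle between logger's own z axis and vertical below 0.06 rad and linear speed of logger below 0.01 m/s and contact force between logger and the fingers above 2 N and value of joint hood above 1.57 rad and height (world z) of spatula below 0.012 m and angle between spatula's own z axis and vertical below 0.15 rad and linear speed of spatula below 0.03 m/s); the arm keeps its last pose, push and grip.
It fails at once if fingers or hand, not the blade, push on the bath or its hood before the hood is prised open (value of joint hood below 0.12 rad and contact force between any of the fingers, the arm and bath above 2 N).
It fails at once if the logger is wrenched against its bore (contact force between logger and bath above 40 N).
It fails at once if the logger is pulled out too far (z of logger in the frame of bath above 0.064 m).
It fails at once if a sample tube is disturbed (distance of any of tube_left, tube_right, tube_back from where it was at the start of the episode above 0.015 m).
It also fails if it takes over 72 s, if anything falls off the work surface, if the arm or the gripper's body presses on something with over 40 N, if the wrist force passes 120 N, or if a joint passes its speed limit or range.

## Working session

There is one attempt and no reset: what is moved stays moved. The work goes in short steps, Python scripts to look and compute and a shell command to move; the robot and the scene stay as the last step left them, time stands still between calls to the robot, and variables do not carry over. Pictures are saved under pics/ and viewed, about 8 in all and at most 12, crops included, and the job is handed in when it is done.

```bash
ls; mkdir -p pics; cat > h.py <<'E'
import numpy as np, cv2
from workcell import bot
def P(cam,rc,d):
    m=bot.camera_model(cam);R=cv2.Rodrigues(np.array(m['rvec'],float))[0];t=np.array(m['tvec'],float).ravel()
    r,c=np.asarray(rc,float).T; d=np.asarray(d,float)
    X=np.stack([(c-m['cx'])/m['fx']*d,(r-m['cy'])/m['fy']*d,d],-1)
    return (X-t)@R
def proj(cam,p):
    m=bot.camera_model(cam);K=np.array([[m['fx'],0,m['cx']],[0,m['fy'],m['cy']],[0,0,1]])
    return cv2.projectPoints(np.atleast_2d(np.array(p,float)),np.array(m['rvec'],float),np.array(m['tvec'],float),K,None)[0][:,0]
def save(cam,name,im): cv2.imwrite(f'pics/{name}.png',im[:,:,::-1])
def cloud(cam,mask,dep):
    rc=np.argwhere(mask&(dep>0)); return P(cam,rc,dep[rc[:,0],rc[:,1]])
E
python3 - <<'E'
from h import *
ims=[]
for c in('top','side'):
    im,d=bot.camera(c);save(c,c+'0',im)
    m=bot.camera_model(c);print(c,m['fx'],(-cv2.Rodrigues(np.array(m['rvec']))[0].T@np.array(m['tvec']).ravel()).round(3))
    for l in('bath','hood','spatula','spatula_tip','spatula_grip','logger','slot','hood_rim','tube_left','tube_back'):
        for r in bot.regions_of(c,l)[:3]:
            if r['conf']<.3: continue
            p=cloud(c,r['pixels'],d)
            print(c,l,round(r['conf'],2),np.round(r['point']),r['pixels'].sum(),np.median(p,0).round(3),p.min(0).round(3),p.max(0).round(3))
print(bot.get_obs())
E
```

```text
pics
top 485.74443888468795 [0.43  0.065 1.36 ]
top bath 0.92 [212. 190.] 5354 [0.554 0.307 0.136] [ 0.44   0.184 -0.009] [0.702 0.477 0.145]
top hood 0.71 [217. 188.] 4048 [0.551 0.31  0.137] [0.45  0.203 0.07 ] [0.669 0.421 0.145]
top spatula 0.57 [242. 369.] 419 [ 0.482 -0.166  0.008] [ 0.425 -0.265 -0.004] [ 0.533 -0.085  0.02 ]
top spatula_tip 0.98 [240. 374.] 369 [ 0.479 -0.171  0.009] [ 0.425 -0.262 -0.002] [ 0.53  -0.089  0.02 ]
top spatula_grip 0.61 [244. 370.] 454 [ 0.481 -0.172  0.008] [ 0.425 -0.262 -0.009] [ 0.53  -0.086  0.02 ]
top slot 0.96 [213. 192.] 5205 [0.554 0.306 0.136] [ 0.437  0.184 -0.007] [0.701 0.47  0.145]
top hood_rim 0.84 [216. 189.] 4083 [0.551 0.31  0.137] [0.45  0.203 0.063] [0.665 0.422 0.145]
side 455.2441398570668 [1.166 0.017 0.889]
side bath 0.77 [207. 363.] 8373 [0.593 0.295 0.127] [ 0.34   0.149 -0.004] [0.792 0.491 0.23 ]
side hood 0.63 [191. 364.] 5487 [0.574 0.3   0.138] [ 0.323  0.199 -0.003] [0.66  0.489 0.144]
side spatula 0.86 [211. 136.] 262 [ 0.462 -0.215  0.011] [ 0.433 -0.265 -0.001] [ 0.489 -0.169  0.016]
side spatula_tip 0.86 [210.
[... 426 characters left out ...]
0.3   0.138] [ 0.323  0.2   -0.001] [0.66  0.479 0.144]
{'time': 1.1, 'q': array([6.70378952e+01, 4.97916829e+00, 1.00763398e+01, 9.50978028e+01,
       1.11021354e-03, 9.00009789e+01]), 'qd': array([-0.02736505,  0.07385406,  0.05613291, -0.00472697, -0.03406346,
        0.03878976]), 'joint_efforts': array([-1.13819478e-03, -5.20115018e+01,  4.64862084e+01,  1.79851129e-03,
       -4.05503931e-05, -1.72759889e-05]), 'ee_pos': array([0.21456148, 0.50642029, 0.23126477]), 'tcp_rot': array([-8.99988898e+01,  6.31354765e-04,  6.70369163e+01]), 'wrist_force': array([ 0.5175395 ,  0.20396271, -0.77660779]), 'torque': array([ 0.00588557,  0.0234981 , -0.01595968]), 'opening': 0.08578619292252151}
```

```bash
python3 - <<'E'
from h import *
a=cv2.imread('pics/top0.png');b=cv2.imread('pics/side0.png')
A=cv2.resize(a[130:300,100:450],None,fx=2,fy=2,interpolation=3);B=cv2.resize(b[120:270,100:450],None,fx=2,fy=2,interpolation=3)
cv2.imwrite('pics/both0.png',np.vstack([A[:300],B[:300]]))
E
```

```text
(no output)
```

View pics/both0.png

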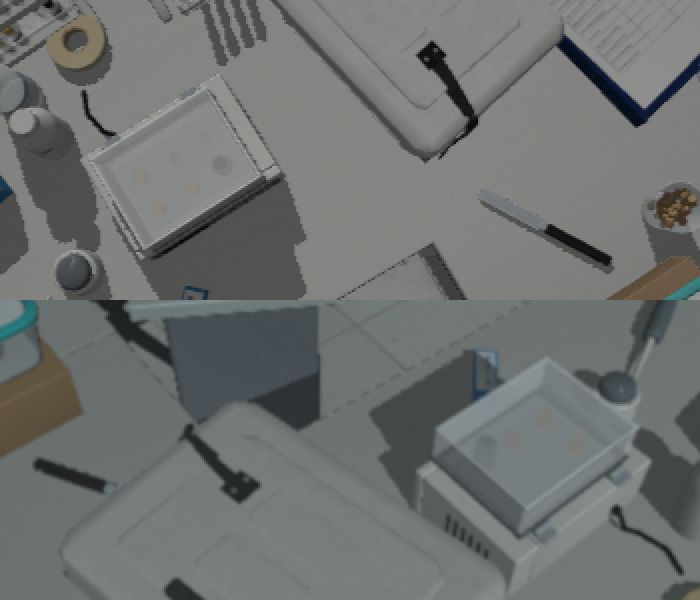

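```bash
python3 - <<'E'
from h import *
im,d=bot.camera('top')
# housing top plane points z 0.07..0.09
rr,cc=np.mgrid[0:420,0:560]; p=P('top',np.c_[rr.ravel(),cc.ravel()],d.ravel())
def rect(lo,hi,box):
    q=p[(p[:,2]>lo)&(p[:,2]<hi)&(p[:,0]>box[0])&(p[:,0]<box[1])&(p[:,1]>box[2])&(p[:,1]<box[3])]
    r=cv2.minAreaRect(q[:,:2].astype(np.float32)); print(len(q),r, q[:,2].mean()); return r
rect(.13,.15,(.4,.75,.1,.5))
rect(.07,.15,(.4,.75,.1,.5))
rect(.07,.09,(.4,.75,.1,.5))
r=bot.regions_of('top','spatula')[0]
rc=np.argwhere(r['pixels']);q=P('top',rc,d[rc[:,0],rc[:,1]]);q=q[(q[:,2]>-.002)]
c=q[:,:2].mean(0);u,s,v=np.linalg.svd(q[:,:2]-c);ax=v[0];print('spat',c,ax,np.degrees(np.arctan2(ax[1],ax[0])),((q[:,:2]-c)@ax).min(),((q[:,:2]-c)@ax).max())
E
```

```text
3756 ((0.5812894105911255, 0.35600796341896057), (0.22989389300346375, 0.21945175528526306), 31.930164337158203) 0.13728346427673016
5129 ((0.5868610739707947, 0.3524259924888611), (0.2394966185092926, 0.25131064653396606), 31.76580238342285) 0.12341529388216317
1059 ((0.5868610739707947, 0.3524259924888611), (0.2394966185092926, 0.25131064653396606), 31.76580238342285) 0.07920307047427448
spat [ 0.48087807 -0.16945098] [-0.47279833 -0.88117067] -118.2160958911558 -0.18236075663291376 0.10568789745969072
```

The top half shows the bath at crop (185,165), with the grey logger head at crop (222,165), which is the front well at y=-50. The tubes are at (158,208), (192,188) and (140,175). The spatula runs from its tip at (480,193) to its handle end at (610,262). In the side view the hinges are on the face away from the robot. Next I refine the poses.

```bash
cat > est.py <<'E'
from h import *
from scipy.optimize import minimize
def bathfit(d):
    # render-free fit: hood roof points vs rectangle 140x176 centred at bath x=-6, IoU-like
    rr,cc=np.mgrid[0:420,0:560]; p=P('top',np.c_[rr.ravel(),cc.ravel()],d.ravel())
    near=(p[:,0]>.4)&(p[:,0]<.72)&(p[:,1]>.12)&(p[:,1]<.5)
    roof=near&(abs(p[:,2]-.138)<.006)
    m=roof.reshape(420,560).astype(np.uint8); n,l,s,c=cv2.connectedComponentsWithStats(m)
    k=1+np.argmax(s[1:,4]); m=(l==k); q=p[m.ravel()][:,:2]
    r=cv2.minAreaRect(q.astype(np.float32)); return r,q,m
if __name__=='__main__':
    im,d=bot.camera('top'); r,q,m=bathfit(d); print(r,len(q))
    a=np.radians(31.8)
    best=min(((lambda e:(np.prod(np.ptp(np.quantile(q@np.array([[np.cos(e),-np.sin(e)],[np.sin(e),np.cos(e)]]),[.004,.996],0),0)),e))(e) for e in np.radians(np.arange(25,38,.1))))
    e=best[1];Q=q@np.array([[np.cos(e),-np.sin(e)],[np.sin(e),np.cos(e)]])
    lo,hi=np.quantile(Q,[.004,.996],0);print('yaw',np.degrees(e),'size',hi-lo)
    R=np.array([[np.cos(e),-np.sin(e)],[np.sin(e),np.cos(e)]])
    c=(lo+hi)/2; o=R@(c-[-.01,0]); o2=R@(c-[-.008,0]);print('hood centre',R@c,'bath origin',R@(c+[.006,0]))
    o=R@(c+[.006,0])
    pts=[]
    for x,y,z in[(-.076,-.088,.1385),(-.076,.088,.1385),(.064,.088,.1385),(.064,-.088,.1385),(-.08,-.11,.08),(-.08,.11,.08),(-.08,.11,0),(-.08,-.11,0),(.08,-.11,.08),(-.034,-.05,.126),(-.034,0,.102),(-.034,.05,.102),(.014,.05,.102),(-.08,0,.08)]:
        pts.append(np.r_[o+R@[x,y],z])
    # spatula
    rg=bot.regions_of('top','spatula')[0]; mk=rg['pixels']
    rc=np.argwhere(mk); ax=None
    s=P('top',rc,np.full(len(rc),0)) if 0 else None
    M=bot.camera_model('top')
    # intersect rays with z=.008
    C=P('top',[[0,0]],[0.])[0]; D=P('top',rc,np.ones(len(rc)))-C; X=C+D*((.008-C[2])/D[:,2])[:,None]
    X=X[:,:2]; (cx,cy),(w,h),an=cv2.minAreaRect(X.astype(np.float32)); bx=cv2.boxPoints(((cx,cy),(w,h),an)); print('spat rect',cx,cy,w,h,an)
    u=np.array([np.cos(np.radians(an)),np.sin(np.radians(an))]); 
    if h>w: u=np.array([-u[1],u[0]])
    if u[0]<0:u=-u
    t=(X-[cx,cy])@u; sc=[cx,cy]+u*(t.max()+t.min())/2; so=sc+u*(.008); print('axis',np.degrees(np.arctan2(u[1],u[0])),'len',np.ptp(t),'origin',so,'grip',so-.025*u,'tip',so+.094*u)
    k=np.c_[[so+.094*u,so-.11*u,so-.025*u,so-.01*u],[.008]*4]
    B=[cv2.cvtColor(im,cv2.COLOR_RGB2BGR)]; im2,_=bot.camera('side'); B.append(cv2.cvtColor(im2,cv2.COLOR_RGB2BGR)); out=[]
    for cam,b,sl in zip(('top','side'),B,((150,300),(120,270))):
        b=cv2.resize(b[sl[0]:sl[1],110:430],None,fx=2.5,fy=2,interpolation=2)
        b=cv2.resize(b,(800,300)) 
        for x,y in proj(cam,np.r_[np.array(pts),k]): cv2.circle(b,(int((x+.5-110)*2.5),int((y+.5-sl[0])*2)),2,(0,0,255),-1)
        out.append(b)
    cv2.imwrite('pics/chk.png',np.vstack(out))
E
python3 est.py
```

```text
((0.5541415214538574, 0.31388312578201294), (0.1392216682434082, 0.176527738571167), 31.765304565429688) 3670
yaw 31.30000000000009 size [0.13718589 0.17445235]
hood centre [0.55403973 0.31338797] bath origin [0.55916648 0.31650509]
spat rect 0.48070892691612244 -0.17412157356739044 0.196899875998497 0.01884380355477333 62.06224060058594
axis 62.062240600585945 len 0.19689988500511885 origin [ 0.48445703 -0.16705391] grip [ 0.47274423 -0.18914033] tip [ 0.52849717 -0.08400894]
```

View pics/chk.png

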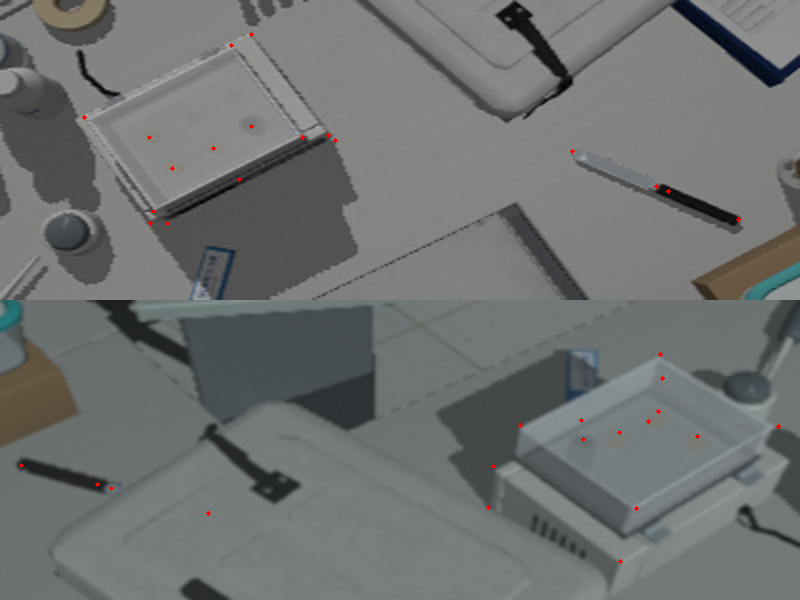

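```bash
python3 - <<'E'
from h import *
_,d=bot.camera('top');rr,cc=np.mgrid[0:420,0:560]; p=P('top',np.c_[rr.ravel(),cc.ravel()],d.ravel())
e=np.radians(31.6);R=np.array([[np.cos(e),-np.sin(e)],[np.sin(e),np.cos(e)]])
q=np.c_[(p[:,:2]-[.5592,.3165])@R,p[:,2]]
s=q[(q[:,1]<-.095)&(q[:,1]>-.106)&(abs(q[:,2]-.08)<.006)&(abs(q[:,0])<.12)]
print('strip x',np.quantile(s[:,0],[0,.02,.1,.9,.98,1]),len(s),s[:,2].mean())
s=q[(abs(q[:,0])<.05)&(q[:,1]<-.09)&(q[:,1]>-.13)&(abs(q[:,2]-.08)<.006)]
print('strip y',np.quantile(s[:,1],[0,.02,.1,.9,.98,1]))
s=q[(abs(q[:,1])<.07)&(abs(q[:,2]-.138)<.005)&(abs(q[:,0])<.12)]
print('hood x',np.quantile(s[:,0],[0,.01,.99,1]))
for x in np.arange(-.4,-.08,.04):
    print(round(x,2),[round(float(np.max(q[(abs(q[:,0]-x)<.02)&(abs(q[:,1]-y)<.02),2],initial=-1)),3) for y in np.arange(-.16,.2,.04)])
print(bot.camera_model('top')['cx'],proj('top',[[.473,-.189,.0]]))
for x in np.arange(.3,.6,.04): print(round(x,2),[round(float(np.max(p[(abs(p[:,0]-x)<.02)&(abs(p[:,1]-y)<.02),2],initial=-1)),3) for y in np.arange(-.32,.1,.04)])
E
```

```text
strip x [-0.07688109 -0.07334852 -0.0605473   0.06520428  0.07818669  0.08318685] 237 0.07868202024170268
strip y [-0.10971901 -0.10918937 -0.10747832 -0.09211438 -0.09054817 -0.0900879 ]
hood x [-0.07561718 -0.07414813  0.06166769  0.06369399]
-0.4 [-0.885, -0.891, -0.884, -0.892, -0.888, -0.888, -0.794, -0.891, -0.886]
-0.36 [-0.887, -0.88, -0.886, -0.887, -0.882, -0.882, -0.883, -0.888, -0.885]
-0.32 [-0.888, -0.885, -0.887, -0.882, -0.881, -0.885, -0.883, -0.889, -0.878]
-0.28 [0.002, -0.001, -0.882, -0.888, -0.877, -0.888, -0.885, -0.886, -0.887]
-0.24 [1.36, 0.007, 0.005, 0.007, 0.005, 0.005, 0.005, 0.006, 0.005]
-0.2 [0.006, 0.005, 0.007, 0.006, 0.006, 0.006, 0.028, 0.033, 0.006]
-0.16 [0.009, 0.005, 0.006, 0.007, 0.007, 0.006, 0.032, 0.031, 0.007]
-0.12 [0.007, 0.006, 0.006, 0.008, 0.007, 0.006, 0.027, 0.005, 0.007]
274.7883974403006 [[376.39564963 245.01252938]]
0.3 [0.167, 0.168, 0.173, 0.008, 0.006, 0.006, -0.885, -0.885, -0.887, -0.88, -0.886]
0.34 [0.166, 0.168, 0.171, 0.087, 0.006, 0.006, 0.005, -0.886, -0.887, -0.885, -0.882]
0.38 [0.172, 0.172, 0.169, 0.007, 0.006, 0.007, 0.006, -0.001, -0.888, -0.888, 0.005]
0.42 [0.173, 0.084, 0.016, 0.007, 0.008, 0.007, 0.005, 0.005, 0.004, 0.005, 1.36]
0.46 [0.093, 0.006, 0.016, 0.017, 0.015, 0.005, 0.01, 0.006, 0.005, 0.005, 0.006]
0.5 [0.091, 0.007, 0.006, 0.011, 0.016, 0.015, 0.013, 0.007, 0.008, 0.006, 0.009]
0.54 [0.088, 0.007, 0.005, 0.006, 0.005, 0.012, 0.013, 0.006, 0.226, 0.005, 0.007]
0.58 [0.006, 0.006, 0.008, 0.007, 0.011, 0.005, 0.224, 0.243, 0.238, 0.238, 0.007]
```

```bash
python3 -m jog '[[0,2,-5.5,0,0,0,2],[0,4,-11,0,0,0,4],[0,4,-11,0,0,0,4],[0,4,-11,0,0,0,4]]' 60; python3 -c "
from workcell import bot
o=bot.get_obs();print(o['q'].round(1),o['tcp_rot'].round(1),o['ee_pos'].round(4),o['time'])"
```

```text
time: 1.8
ee_pos: [0.2826, 0.318, 0.2312]
tcp_rot: [-90.0, -0.0, 87.2]
wrist_force: [1.3, 0.3, 1.6]
opening: 0.0851
[ 48.4 -11.9  -6.   95.9  -0.   51.2] [-90.   -0.   87.2] [0.2826 0.318  0.2312] 1.8
```

```bash
python3 -m jog '[[0,3.75,-10.1,0,0,0,6.5],[0,3.75,-10.1,0,0,0,6.5],[0,3.75,-10.1,0,0,0,6.5],[0,7.6,-20.3,0,0,0,13],[0,7.6,-20.3,0,0,0,13]]';python3 -m jog '[[0,3.7,-10.2,0,0,0,5],[0,3.7,-10.2,0,0,0,5],[0,3.7,-10.2,0,0,0,5],[0,3.7,-10.2,0,0,0,5],[0,3.7,-10.2,0,0,0,5]]'; python3 -c "
from workcell import bot
o=bot.get_obs();print(o['q'].round(1),o['tcp_rot'].round(1),o['ee_pos'].round(4),o['time'])"
```

```text
time: 2.3
ee_pos: [0.3553, 0.1292, 0.2317]
tcp_rot: [-90.1, 0.0, 122.0]
wrist_force: [-0.1, 1.2, 0.2]
opening: 0.0856
time: 2.8
ee_pos: [0.4303, -0.0766, 0.2317]
tcp_rot: [-90.0, 0.1, 146.9]
wrist_force: [0.8, 0.6, 0.4]
opening: 0.0852
[-10.1 -10.4  -4.7  95.7   0.  -67. ] [-9.000e+01  1.000e-01  1.469e+02] [ 0.4303 -0.0766  0.2317] 2.8
```

```bash
python3 -m jog '[[0,1.7,-4.5,-4,0,0,1],[0,1.7,-4.5,-4,0,0,1],[0,1.7,-4.5,-4,0,0,1],[0,1.7,-4.5,-4,0,0,1],[0,1.7,-4.5,-4,0,0,1]]'; python3 - <<'E'
from h import *
o=bot.get_obs();print(o['q'].round(1),o['tcp_rot'].round(1),o['ee_pos'].round(4))
im,d=bot.camera('top')
for l in('spatula','spatula_tip'):
    for r in bot.regions_of('top',l)[:1]:
        print(l,r['conf'],r['pixels'].sum())
b=cv2.resize(im[185:285,310:450],None,fx=4,fy=4,interpolation=2);im2,_=bot.camera('side')
b2=cv2.resize(im2[150:250,60:200],None,fx=4,fy=4,interpolation=2)
cv2.imwrite('pics/g.png',np.hstack([b,b2])[:,:,::-1][:, :800+320][:, ::1] if 0 else cv2.resize(np.vstack([b,b2]),(560,600))[:,:,::-1])
E
```

```text
time: 3.3
ee_pos: [0.4719, -0.1876, 0.1301]
tcp_rot: [-90.0, -0.2, 151.6]
wrist_force: [-0.6, 1.0, 0.1]
opening: 0.0851
[-21.7  -1.4  -7.7  83.9   0.  -83.3] [-90.   -0.2 151.6] [ 0.4719 -0.1876  0.1301]
spatula 0.83 325
spatula_tip 0.84 276
```

View pics/g.png

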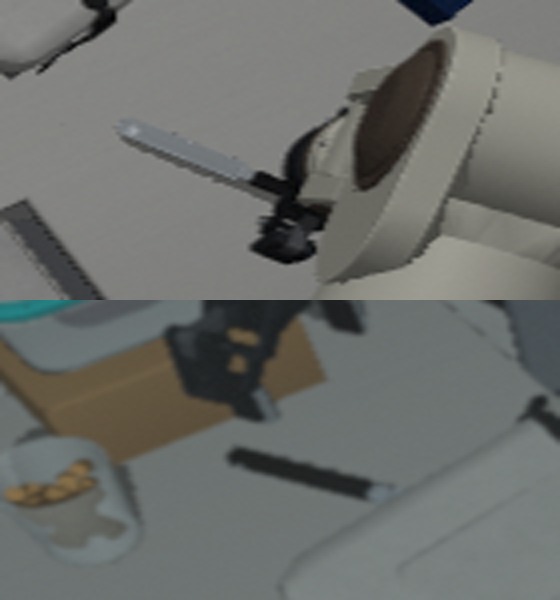

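The gripper sits over the handle near the balance point and its jaws are across it, so I go down.

```bash
python3 -m jog '[[0,0.03,-0.06,-1.5,0,0,0.1],[0,0.03,-0.06,-3,0,0,0.1],[0,0.03,-0.06,-4,0,0,0.1],[0,0.03,-0.06,-5,0,0,0.1],[0,0.03,-0.06,-5.05,0,0,0.1]]' && python3 -m jog '[[1,0,0,0,0,0,0],[1,0,0,0,0,0,0],[1,0,0,0,0,0,0],[1,0,0,0,0,0,0],[1,0,0,0,0,0,0]]' 60;  python3 -m jog '[[1,0,0,0,0,0,0],[1,0,0,0,0,0,0],[1,0,0,0,0,0,0],[1,0,0,0,0,0,0],[1,0,0,0,0,0,0]]' 110
```

```text
time: 4.0
ee_pos: [0.472, -0.1872, 0.0034]
tcp_rot: [-90.0, -0.2, 152.3]
wrist_force: [-0.6, -0.2, -0.4]
opening: 0.0852
time: 4.5
ee_pos: [0.4736, -0.1887, 0.0058]
tcp_rot: [-90.0, 0.1, 152.2]
wrist_force: [-2.0, 2.3, 24.0]
opening: 0.0127
time: 5.0
ee_pos: [0.4738, -0.1888, 0.0063]
tcp_rot: [-90.0, 0.1, 152.2]
wrist_force: [-1.8, 1.4, 6.7]
opening: 0.0095
```

```bash
python3 -m jog '[[1,0,0,0.5,0,0,0],[1,0,0,1,0,0,0],[1,0,0,2,0,0,0],[1,0,0,2,0,0,0]]'; python3 - <<'E'
from h import *
im,d=bot.camera('top');b=cv2.resize(im[185:285,310:450],None,fx=4,fy=4,interpolation=2);im2,_=bot.camera('side')
b2=cv2.resize(im2[150:250,60:200],None,fx=4,fy=4,interpolation=2)
cv2.imwrite('pics/g2.png',cv2.resize(np.vstack([b,b2]),(560,600))[:,:,::-1])
E
```

```text
time: 5.4
ee_pos: [0.4751, -0.1894, 0.0593]
tcp_rot: [-90.0, 0.3, 152.2]
wrist_force: [0.3, -0.9, -0.7]
opening: 0.0101
```

View pics/g2.png

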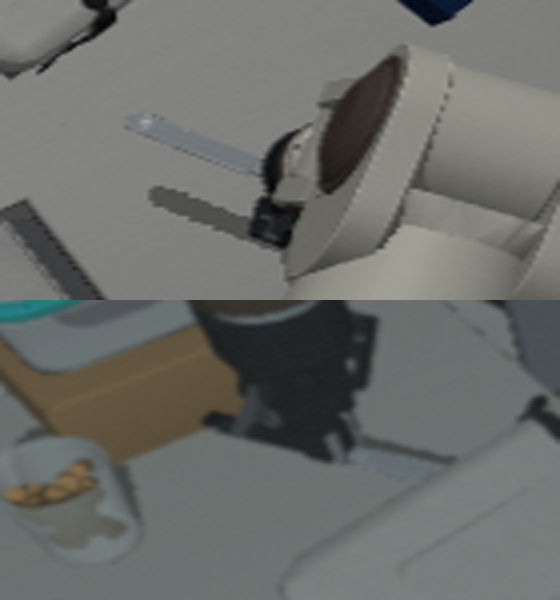

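```bash
python3 -m jog '[[1,-1.6,1,1,0,0,0],[1,-3,2,2,0,0,0],[1,-4,3.5,2.4,0,0,-0.5],[1,-4.2,5,2.4,0,0,-1.5],[1,-4.4,6.5,2.4,0,0,-2]]';python3 -m jog '[[1,0,1.6,0,0,0,-1],[1,0,3.2,0,0,0,-2],[1,0,4.8,0,0,0,-3],[1,0,6.4,0,0,0,-4],[1,0,8,0,0,0,-4.1]]'; python3 -c "
from workcell import bot
o=bot.get_obs();print(o['q'].round(1),o['tcp_rot'].round(1),o['ee_pos'].round(4),o['time'])"
```

```text
time: 6.0
ee_pos: [0.3625, -0.0251, 0.1152]
tcp_rot: [-90.0, 0.0, 142.0]
wrist_force: [1.1, -0.0, -1.3]
opening: 0.01
time: 6.5
ee_pos: [0.3626, 0.1755, 0.1147]
tcp_rot: [-90.0, 0.0, 121.6]
wrist_force: [0.8, -0.6, -0.0]
opening: 0.0101
[ 25.8 -16.1 -22.3  83.9  -0.   -5.7] [-90.    0.  121.6] [0.3626 0.1755 0.1147] 6.5
```

```bash
cat > blade.py <<'E'
from h import *
e=np.radians(31.6);R=np.array([[np.cos(e),-np.sin(e)],[np.sin(e),np.cos(e)]]);O=np.array([.5592,.3165])
def tob(p): return np.c_[(p[:,:2]-O)@R,p[:,2:]]
o=bot.get_obs();t=o['ee_pos'];print('tcp bath',tob(t[None])[0].round(4),o['tcp_rot'].round(1))
im,d=bot.camera('top')
for l in('spatula','spatula_tip'):
    for r in bot.regions_of('top',l)[:1]:
        m=cv2.erode(r['pixels'].astype(np.uint8),np.ones((2,2)))>0
        q=tob(cloud('top',r['pixels'],d)); q=q[(abs(q[:,2]-t[2])<.035)]
        print(l,r['conf'],r['pixels'].sum(),len(q),'x',q[:,0].min(),q[:,0].max())
        for a in np.arange(q[:,0].min(),q[:,0].max(),.012):
            s=q[(q[:,0]>=a)&(q[:,0]<a+.012)]
            if len(s)>3: print(s.mean(0).round(4),np.ptp(s[:,1]).round(3))
save('top','bl',cv2.resize(im[170:320,150:350],None,fx=4,fy=4,interpolation=2))
E
python3 blade.py
```

```text
tcp bath [-0.2413 -0.0171  0.1147] [-90.    0.  121.6]
spatula_tip 0.41 106 105 x -0.16557051538163628 -0.12511346756040553
[-0.1597 -0.0165  0.1151] 0.018
[-0.1478 -0.0165  0.1156] 0.017
[-0.1357 -0.0166  0.1147] 0.017
[-0.1275 -0.0168  0.1143] 0.011
```

View pics/bl.png

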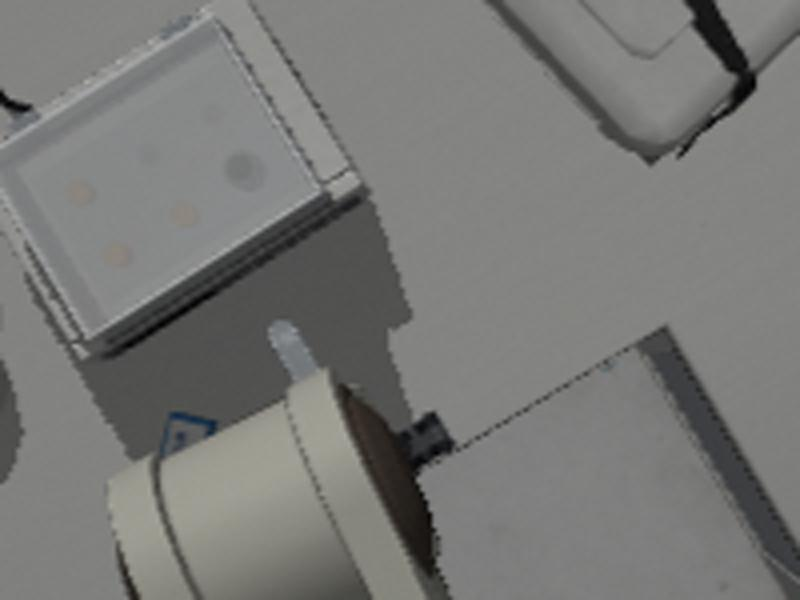

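```bash
python3 -m jog '[[1,-0.17,0.27,-0.8,0,0,0],[1,-0.34,0.55,-1.54,0,0,0],[1,-0.34,0.55,-1.54,0,0,0],[1,-0.34,0.55,-1.54,0,0,0]]'; python3 -m jog '[[1,0.5,0.31,0,0,0,0],[1,1,0.62,0,0,0,0],[1,1.16,0.71,0,0,0,0],[1,1.16,0.71,0,0,0,0]]';  python3 blade.py
```

```text
time: 7.05
ee_pos: [0.3547, 0.1868, 0.0767]
tcp_rot: [-90.0, 0.0, 121.7]
wrist_force: [-0.5, 0.7, -0.5]
opening: 0.0099
time: 7.45
ee_pos: [0.3844, 0.2051, 0.0772]
tcp_rot: [-90.0, 0.0, 121.7]
wrist_force: [-0.3, 0.0, -1.6]
opening: 0.0098
tcp bath [-0.2073 -0.0033  0.0772] [-90.    0.  121.7]
```

```bash
python3 - <<'E'
from h import *
exec(open('blade.py').read().split('o=bot')[0])
for i in range(3): o=bot.get_obs();print(o['ee_pos'].round(4))
_,d=bot.camera('top');print(bot.get_obs()['ee_pos'].round(4));rr,cc=np.mgrid[0:420,0:560]; q=tob(P('top',np.c_[rr.ravel(),cc.ravel()],d.ravel()))
for a in np.arange(-.16,-.06,.01):
    s=q[(abs(q[:,0]-a)<.005)&(abs(q[:,1]+.003)<.007)&(q[:,2]>.05)]
    print(round(a,3),len(s),np.median(s,0).round(4) if len(s) else '')
E
```

```text
[0.3835 0.205  0.0769]
[0.3835 0.205  0.0769]
[0.3835 0.205  0.0769]
[0.3835 0.205  0.0769]
-0.16 20 [-0.1625 -0.0032  0.5221]
-0.15 0 
-0.14 0 
-0.13 0 
-0.12 3 [-0.1172 -0.0098  0.0745]
-0.11 21 [-0.1097 -0.0025  0.0772]
-0.1 18 [-0.1001 -0.0033  0.079 ]
-0.09 3 [-0.0941 -0.0016  0.075 ]
-0.08 15 [-0.0767 -0.0039  0.0662]
-0.07 35 [-0.0737 -0.0027  0.133 ]
```

```bash
python3 -m jog '[[1,0,0,-0.04,0,0,0],[1,0.17,0.105,-0.04,0,0,0],[1,0.34,0.21,-0.04,0,0,0],[1,0.34,0.21,-0.04,0,0,0]]'; python3 -m jog '[[1,0.17,0.105,0,0,0,0],[1,0.34,0.21,0,0,0,0],[1,0.34,0.21,0,0,0,0]]'
```

```text
time: 8.05
ee_pos: [0.3928, 0.211, 0.0756]
tcp_rot: [-90.0, 0.0, 121.7]
wrist_force: [0.2, 0.0, -1.1]
opening: 0.0097
time: 8.35
ee_pos: [0.4013, 0.2162, 0.0756]
tcp_rot: [-90.0, 0.0, 121.7]
wrist_force: [-0.4, -0.6, -0.9]
opening: 0.01
```

```bash
python3 -m jog '[[1,0.08,0.05,0,0,0,0],[1,0.08,0.05,0,0,0,0]]'; python3 -m jog '[[1,0,0,0.1,0,0,0],[1,0,0,0.2,0,0,0],[1,0,0,0.3,0,0,0],[1,0,0,0.4,0,0,0],[1,0,0,0.4,0,0,0]]'; python3 -m jog '[[1,0,0,0.1,0,0,0],[1,0,0,0.2,0,0,0],[1,0,0,0.3,0,0,0],[1,0,0,0.4,0,0,0],[1,0,0,0.4,0,0,0]]'
```

```text
time: 8.55
ee_pos: [0.4029, 0.2172, 0.0756]
tcp_rot: [-90.0, -0.0, 121.7]
wrist_force: [0.3, -0.0, -1.0]
opening: 0.0101
time: 9.05
ee_pos: [0.4027, 0.2171, 0.0859]
tcp_rot: [-90.0, 0.0, 121.7]
wrist_force: [-0.5, -0.1, -2.5]
opening: 0.01
time: 9.55
ee_pos: [0.4029, 0.2172, 0.0961]
tcp_rot: [-90.0, -0.0, 121.7]
wrist_force: [0.7, 0.1, -3.0]
opening: 0.0098
```

```bash
cat > hood.py <<'E'
from h import *
exec(open('blade.py').read().split('o=bot')[0])
o=bot.get_obs();print('t',o['time'],'tcp bath',tob(o['ee_pos'][None])[0].round(4),o['wrist_force'].round(1))
_,d=bot.camera('top');rr,cc=np.mgrid[0:420,0:560]; q=tob(P('top',np.c_[rr.ravel(),cc.ravel()],d.ravel()))
for a in np.arange(-.08,.16,.02):
    s=q[(abs(q[:,0]-a)<.006)&(abs(q[:,1])<.06)&(q[:,2]>.06)&(q[:,2]<.4)]
    if len(s)>3: print(round(a,3),len(s),np.quantile(s[:,2],[.1,.5,.9]).round(4))
E
python3 hood.py
```

```text
t 9.55 tcp bath [-0.1852 -0.0027  0.0961] [ 0.7  0.1 -3. ]
-0.08 114 [0.0658 0.0807 0.1026]
-0.06 227 [0.1485 0.1515 0.1544]
-0.04 226 [0.1468 0.1494 0.152 ]
-0.02 220 [0.1443 0.1468 0.1502]
0.0 217 [0.1421 0.145  0.148 ]
0.02 218 [0.1406 0.143  0.1459]
0.04 214 [0.1378 0.1407 0.1435]
0.06 213 [0.136  0.1387 0.1416]
0.08 6 [0.0786 0.0804 0.0822]
```

```bash
python3 -m jog '[[1,0.05,0.03,0.3,0,0,0],[1,0.1,0.06,0.6,0,0,0],[1,0.25,0.15,1,0,0,0],[1,0.5,0.31,1.5,0,0,0],[1,0.89,0.545,2.1,0,0,0]]'; python3 -m jog '[[1,0,0,0,0,0,0]]'; python3 hood.py
```

```text
time: 10.1
ee_pos: [0.4252, 0.2309, 0.1492]
tcp_rot: [-90.0, 0.0, 121.7]
wrist_force: [-1.2, 0.0, -2.4]
opening: 0.0098
time: 10.2
ee_pos: [0.4269, 0.2319, 0.1506]
tcp_rot: [-90.2, 0.0, 121.7]
wrist_force: [-0.4, 0.1, -0.3]
opening: 0.0101
t 10.2 tcp bath [-0.157  -0.0028  0.1506] [-0.4  0.1 -0.3]
-0.08 29 [0.0624 0.0715 0.0794]
-0.06 103 [0.0721 0.0786 0.0836]
-0.04 245 [0.1149 0.1774 0.185 ]
-0.02 238 [0.197  0.2004 0.2035]
0.0 208 [0.1851 0.189  0.193 ]
0.02 198 [0.1731 0.1768 0.1804]
0.04 193 [0.1607 0.1643 0.1691]
0.06 190 [0.1484 0.1519 0.1556]
0.08 181 [0.1363 0.1398 0.1439]
0.1 5 [0.1265 0.1288 0.1295]
```

```bash
python3 -m jog '[[1,0.25,0.15,0.45,0,0,0],[1,0.5,0.31,0.9,0,0,0],[1,0.85,0.52,1.3,0,0,0],[1,1.25,0.77,1.6,0,0,0],[1,1.67,1.03,1.86,0,0,0]]'; python3 -m jog '[[1,0,0,0,0,0,0]]'; python3 hood.py
```

```text
time: 10.75
ee_pos: [0.4666, 0.2564, 0.1945]
tcp_rot: [-90.0, -0.0, 121.7]
wrist_force: [-1.2, 0.3, -2.5]
opening: 0.0098
time: 10.85
ee_pos: [0.4675, 0.2569, 0.1946]
tcp_rot: [-90.0, 0.0, 121.7]
wrist_force: [0.1, 0.3, -1.2]
opening: 0.0094
t 10.85 tcp bath [-0.1093 -0.0027  0.1946] [ 0.1  0.3 -1.2]
-0.08 9 [0.0609 0.0753 0.0779]
-0.06 86 [0.0717 0.0783 0.0821]
-0.04 125 [0.0756 0.0807 0.1233]
-0.02 70 [0.076  0.08   0.1235]
0.0 183 [0.0766 0.2007 0.2083]
0.02 126 [0.2128 0.2171 0.2221]
0.04 153 [0.2233 0.2274 0.231 ]
0.06 140 [0.1924 0.1995 0.2065]
0.08 132 [0.1599 0.1683 0.1752]
0.1 119 [0.1289 0.136  0.143 ]
```

```bash
python3 -m jog '[[1,0.5,0.31,-0.1,0,0,0],[1,1,0.61,-0.1,0,0,0],[1,1.5,0.92,-0.1,0,0,0],[1,1.9,1.17,-0.1,0,0,0],[1,2.3,1.41,-0.1,0,0,0]]'; python3 -m jog '[[1,0.4,0.25,0,0,0,0],[1,0.8,0.49,0,0,0,0],[1,1.2,0.74,0,0,0,0],[1,1.55,0.95,0,0,0,0],[1,1.55,0.95,0,0,0,0]]'; python3 hood.py
```

```text
time: 11.4
ee_pos: [0.5237, 0.2915, 0.1916]
tcp_rot: [-89.9, -0.0, 121.7]
wrist_force: [-1.9, 0.1, -0.9]
opening: 0.0101
time: 11.9
ee_pos: [0.5629, 0.3154, 0.191]
tcp_rot: [-89.9, -0.0, 121.7]
wrist_force: [0.4, -0.3, -0.6]
opening: 0.0098
t 11.9 tcp bath [ 0.0026 -0.0029  0.191 ] [ 0.4 -0.3 -0.6]
-0.08 69 [0.0639 0.0723 0.1967]
-0.06 142 [0.0709 0.0789 0.1962]
-0.04 162 [0.0767 0.0829 0.1957]
-0.02 139 [0.0767 0.1218 0.3386]
0.0 230 [0.0767 0.197  0.3087]
0.02 77 [0.0738 0.0785 0.0831]
0.04 17 [0.0752 0.0784 0.0822]
0.06 47 [0.0763 0.0812 0.2239]
0.08 170 [0.0863 0.2182 0.2245]
0.1 119 [0.0859 0.2208 0.2242]
0.12 52 [0.2195 0.2218 0.2251]
```

```bash
python3 -m jog '[[1,0.25,0.15,0,0,0,0],[1,0.5,0.31,0,0,0,0],[1,0.68,0.42,0,0,0,0],[1,0.68,0.42,0,0,0,0],[1,0.68,0.42,0,0,0,0]]'; python3 - <<'E'
from h import *
exec(open('hood.py').read())
im,d=bot.camera('side');save('side','open',cv2.resize(im[80:280,240:480],None,fx=2.5,fy=2.5,interpolation=2))
q=tob(P('side',np.c_[rr.ravel(),cc.ravel()],d.ravel()))
# outer roof face: x as function of z
for z in np.arange(.09,.23,.02):
    s=q[(abs(q[:,2]-z)<.006)&(abs(q[:,1])<.07)&(q[:,0]>.06)&(q[:,0]<.2)]
    if len(s)>3: print(round(z,3),len(s),np.median(s[:,0]).round(4))
E
```

```text
time: 12.45
ee_pos: [0.5803, 0.3262, 0.1922]
tcp_rot: [-90.0, 0.0, 121.7]
wrist_force: [-0.7, 0.2, -1.2]
opening: 0.0103
t 12.45 tcp bath [ 0.0231 -0.0028  0.1922] [-0.7  0.2 -1.2]
-0.08 46 [0.0625 0.0704 0.0778]
-0.06 154 [0.07   0.0782 0.193 ]
-0.04 163 [0.0763 0.0818 0.1946]
-0.02 108 [0.0763 0.0809 0.1971]
0.0 174 [0.077  0.0809 0.3411]
0.02 210 [0.0757 0.2426 0.3197]
0.04 104 [0.0752 0.0789 0.0835]
0.06 24 [0.0767 0.0801 0.0821]
0.08 18 [0.0833 0.0859 0.0905]
0.1 154 [0.0806 0.0881 0.2206]
0.12 187 [0.0776 0.0909 0.2166]
0.14 74 [0.2091 0.2118 0.2143]
0.09 43 0.1263
0.11 40 0.1296
0.13 43 0.1328
0.15 49 0.136
0.17 49 0.1392
0.19 110 0.0756
0.21 952 0.1321
0.23 10 0.093
```

View pics/open.png

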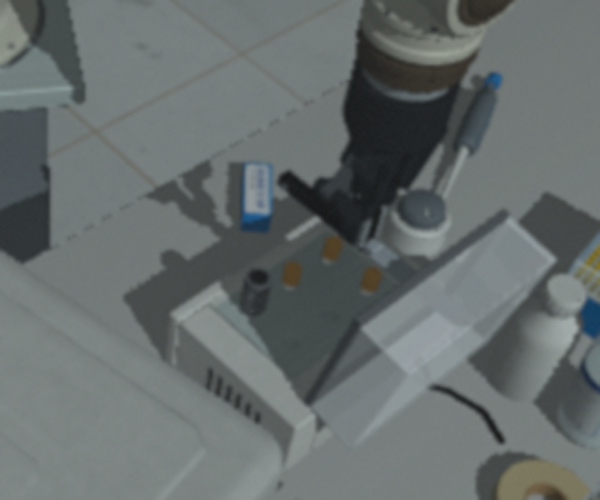

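The hood stands at about 1.73 rad. The logger is at (255,290) in its well and the tubes are in place. I retreat and carry the spatula back to its first place.

```bash
python3 -m jog '[[1,-1,-0.62,0,0,0,0],[1,-2.5,-1.54,0,0,0,0],[1,-4,-2.46,0,0,0,0],[1,-4.8,-2.95,0,0,0,0],[1,-4.8,-2.95,0,0,0,0]]'; python3 -m jog '[[1,-1,-1.6,-0.8,0,0,0.5],[1,-2,-3.2,-1.6,0,0,1],[1,-3,-4.8,-2.4,0,0,1.5],[1,-3.6,-6.4,-3,0,0,2],[1,-3.6,-8.2,-3,0,0,2.5]]'; python3 -c "
from workcell import bot
o=bot.get_obs();print(o['q'].round(1),o['tcp_rot'].round(1),o['ee_pos'].round(4),o['time'])"
```

```text
time: 13.05
ee_pos: [0.4581, 0.251, 0.1935]
tcp_rot: [-90.1, 0.0, 121.7]
wrist_force: [1.3, 0.7, -1.6]
opening: 0.0099
time: 13.55
ee_pos: [0.3679, 0.0463, 0.1153]
tcp_rot: [-89.9, -0.1, 134.4]
wrist_force: [0.6, -0.3, -0.8]
opening: 0.0097
[  7.2 -20.7 -25.6  85.2   0.  -37.3] [-8.990e+01 -1.000e-01  1.344e+02] [0.3679 0.0463 0.1153] 13.55
```

```bash
python3 -m jog '[[1,0,-1.9,0,0,0,0.7],[1,0.4,-3.8,0,0,0,1.5],[1,1.2,-5.6,0,0,0,2.3],[1,2.2,-7.2,0,0,0,3],[1,3.2,-8.6,0,0,0,3.55]]'; python3 -m jog '[[1,1,-0.8,-1,0,0,0],[1,1,-0.8,-2.5,0,0,0],[1,1,-0.8,-3.5,0,0,0],[1,1,-0.8,-3.9,0,0,0],[1,1,-0.8,-3.9,0,0,0]]'; python3 - <<'E'
from h import *
im,d=bot.camera('top')
o=bot.get_obs();print(o['ee_pos'].round(4),o['tcp_rot'].round(1))
for r in bot.regions_of('top','spatula')[:1]:
    p=cloud('top',r['pixels'],d);u=np.array([.469,.883]);t=(p[:,:2]-o['ee_pos'][:2])@u
    for a in np.arange(.02,.13,.012):
        s=p[(t>a)&(t<a+.012)]
        if len(s)>3: print(round(a,3),len(s),np.median(s[:,2]).round(4))
E
```

```text
time: 14.05
ee_pos: [0.4513, -0.1705, 0.1175]
tcp_rot: [-90.0, 0.1, 152.0]
wrist_force: [0.4, 0.1, -0.1]
opening: 0.0095
time: 14.55
ee_pos: [0.4746, -0.1875, 0.0186]
tcp_rot: [-90.0, -0.1, 152.0]
wrist_force: [0.5, 0.4, -0.5]
opening: 0.0098
[ 0.4754 -0.1878  0.0202] [-90.   0. 152.]
0.02 27 0.0193
0.032 29 0.0203
0.044 31 0.0187
0.056 28 0.0189
0.068 27 0.0176
0.08 27 0.019
0.092 27 0.0187
0.104 26 0.0187
```

```bash
python3 -m jog '[[1,0,0,-0.2,0,0,0],[1,0,0,-0.4,0,0,0],[1,0,0,-0.5,0,0,0],[1,0,0,-0.53,0,0,0],[1,0,0,-0.53,0,0,0]]'; python3 -m jog '[[0.5,0,0,0,0,0,0],[0,0,0,0,0,0,0],[0,0,0,0,0,0,0],[0,0,0,0,0,0,0],[0,0,0,0,0,0,0]]' 25;python3 -m jog '[[0,0,0,0,0,0,0],[0,0,0,0.5,0,0,0],[0,0,0,1.5,0,0,0],[0,0,0,3,0,0,0],[0,0,0,5,0,0,0]]'
```

```text
time: 15.15
ee_pos: [0.4751, -0.1877, 0.0065]
tcp_rot: [-90.0, 0.0, 152.0]
wrist_force: [-0.0, -0.0, -1.9]
opening: 0.0098
time: 15.65
ee_pos: [0.4751, -0.1878, 0.0064]
tcp_rot: [-90.0, 0.0, 152.0]
wrist_force: [-0.6, -0.7, 0.1]
opening: 0.0812
time: 16.15
ee_pos: [0.474, -0.1873, 0.132]
tcp_rot: [-90.0, -0.2, 152.0]
wrist_force: [1.4, -0.5, -0.1]
opening: 0.0856
```

```bash
cat > lg.py <<'E'
from h import *
exec(open('blade.py').read().split('o=bot')[0])
for cam in('top','side'):
    im,d=bot.camera(cam)
    for l in ('logger','spatula','tube_left'):
      for r in bot.regions_of(cam,l)[:3]:
        if r['conf']<.3: continue
        p=cloud(cam,r['pixels'],d);print(cam,l,round(r['conf'],2),np.round(r['point']),len(p),np.median(p,0).round(4),tob(np.median(p,0)[None]).round(4))
        if l=='logger':
            s=p[p[:,2]>p[:,2].max()-.008];
            if cam=='top': print('top disc',np.median(s[:,2]),len(s),(s[:,:2].min(0)+s[:,:2].max(0))/2,np.ptp(s[:,:2],axis=0),s[:,:2].mean(0),tob(s.mean(0)[None]).round(4))
            else:
                f=lambda v:np.hypot(s[:,0]-v[0],s[:,1]-v[1])-.012
                from scipy.optimize import least_squares
                s=p[(p[:,2]>.092)&(p[:,2]<.12)]; v=least_squares(f,s[:,:2].mean(0)-[.008,0],loss='soft_l1',f_scale=.001).x; print('cyl',v,len(s),tob(np.r_[v,0][None]))
    rr,cc=np.mgrid[0:420,0:560];q=tob(P(cam,np.c_[rr.ravel(),cc.ravel()],d.ravel()))
    k=q[(abs(q[:,0]+.034)<.025)&(abs(q[:,1]+.05)<.025)&(q[:,2]>.118)&(q[:,2]<.135)]
    if len(k): print('raw',len(k),k.mean(0).round(4),(k.min(0)+k.max(0))/2)
    save(cam,'lg'+cam,cv2.resize(im[150:290,150:330] if cam=='top' else im[80:280,240:480],(560,420),interpolation=2))
E
python3 lg.py
```

```text
top logger 0.45 [215. 208.] 99 [0.5581 0.258  0.1239] [[-0.0316 -0.0492  0.1239]]
top disc 0.1262154574304179 52 [0.55826559 0.258521  ] [0.02059557 0.02121255] [0.55945261 0.25724288] [[-0.0308 -0.0506  0.1265]]
top spatula 0.63 [236. 358.] 290 [ 0.5011 -0.1363  0.0069] [[-0.2868 -0.3553  0.0069]]
raw 70 [-0.0314 -0.0499  0.1253] [-0.03045742 -0.04993608  0.12559573]
side logger 0.63 [192. 356.] 55 [0.5388 0.2943 0.0974] [[-0.0291 -0.0082  0.0974]]
cyl [0.52826669 0.29985054] 40 [[-0.03507081  0.00202782  0.        ]]
side logger 0.58 [196. 341.] 181 [0.5674 0.2524 0.1154] [[-0.0266 -0.0589  0.1154]]
cyl [0.5595777  0.25496558] 87 [[-0.03192147 -0.05260843  0.        ]]
side spatula 0.69 [210. 135.] 278 [ 0.4625 -0.2185  0.0116] [[-0.3627 -0.4051  0.0116]]
side tube_left 0.43 [192. 356.] 66 [0.5381 0.2945 0.0975] [[-0.0295 -0.0077  0.0975]]
raw 96 [-0.0299 -0.0553  0.1249] [-0.03108488 -0.05337559  0.12346649]
```

View pics/lgtop.png

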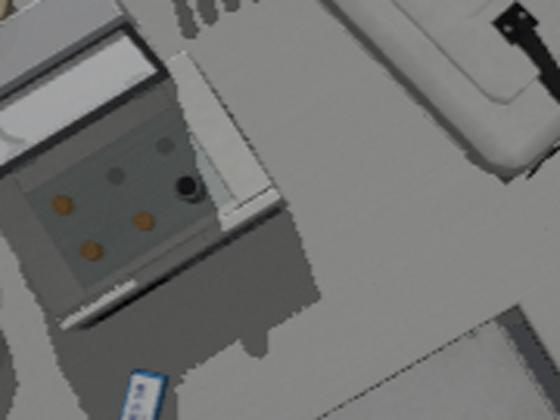

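```bash
python3 -m jog '[[0.4,-0.6,0.5,1.8,0,0,1],[0.4,-1.2,1.2,3.6,0,0,2.5],[0.4,-1.8,2.4,5,0,0,4],[0.4,-2,4.2,5.5,0,0,5.5],[0.4,-2,6,5.5,0,0,7]]'; python3 -m jog '[[0.4,0,1.9,0,0,0,1.6],[0.4,0,3.8,0,0,0,3.2],[0.4,0.2,5.7,0,0,0,4.8],[0.4,0.8,7.5,0,0,0,4.9],[0.4,1.8,9,0,0,0,4.9]]'; python3 -c "
from workcell import bot
o=bot.get_obs();print(o['q'].round(1),o['tcp_rot'].round(1),o['ee_pos'].round(4),o['time'])"
```

```text
time: 17.05
ee_pos: [0.4247, -0.0368, 0.2707]
tcp_rot: [-90.0, 0.1, -172.8]
wrist_force: [1.7, -0.4, 0.7]
opening: 0.0514
time: 17.55
ee_pos: [0.4693, 0.1897, 0.2686]
tcp_rot: [-90.0, -0.0, -148.4]
wrist_force: [0.9, -0.5, 0.3]
opening: 0.0511
[ 22.   -0.    9.1  99.1   0.  -99.6] [ -90.    -0.  -148.4] [0.4693 0.1897 0.2686] 17.55
```

```bash
python3 -m jog '[[0.4,1.5,1.1,0,0,0,0],[0.4,3,2.2,-1,0,0,0],[0.4,3.56,2.68,-2.5,0,0,0],[0.4,3.56,2.68,-4,0,0,0],[0.4,3.56,2.68,-5,0,0,0]]'; python3 -m jog '[[0.4,0,0,0,0,0,0]]';python3 - <<'E'
from h import *
exec(open('blade.py').read().split('o=bot')[0])
o=bot.get_obs();print(o['ee_pos'].round(4),tob(o['ee_pos'][None]).round(4),o['wrist_force'].round(1),o['tcp_rot'].round(1))
im,d=bot.camera('side');save('side','pre',cv2.resize(im[130:250,280:420],None,fx=4,fy=4,interpolation=2))
E
```

```text
time: 18.05
ee_pos: [0.558, 0.2542, 0.1388]
tcp_rot: [-90.0, -0.3, -148.5]
wrist_force: [0.8, 0.0, 1.1]
opening: 0.0512
time: 18.15
ee_pos: [0.5569, 0.2534, 0.1384]
tcp_rot: [-90.1, -0.5, -148.5]
wrist_force: [-0.8, 0.0, 0.8]
opening: 0.0509
[0.5569 0.2534 0.1384] [[-0.035  -0.0525  0.1384]] [-0.8  0.   0.8] [ -90.1   -0.5 -148.5]
```

View pics/pre.png

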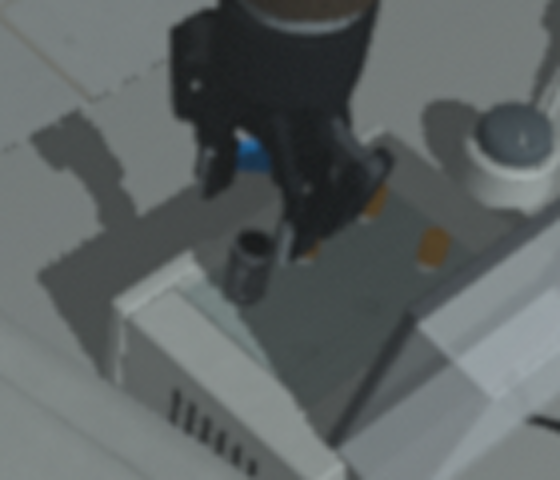

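```bash
python3 -m jog '[[0.4,0,0,0,0,0,0],[0.4,0,0,0,0,0,0]]';python3 - <<'E'
from h import *
exec(open('blade.py').read().split('o=bot')[0])
o=bot.get_obs();print(o['ee_pos'].round(4),tob(o['ee_pos'][None]).round(4),o['tcp_rot'].round(2))
E
```

```text
time: 18.4
ee_pos: [0.5597, 0.2545, 0.146]
tcp_rot: [-90.0, 0.2, -148.5]
wrist_force: [-0.3, -0.6, -0.3]
opening: 0.051
[0.5597 0.2545 0.146 ] [[-0.032  -0.0531  0.146 ]] [ -89.98    0.17 -148.54]
```

```bash
python3 -m jog '[[0.4,-0.06,0.1,-0.5,0,0,0],[0.4,-0.06,0.1,-1,0,0,0],[0.4,-0.06,0.1,-1.5,0,0,0],[0.4,-0.06,0.1,-1.9,0,0,0],[0.4,-0.06,0.1,-2.15,0,0,0]]';python3 -m jog '[[0.4,0,0,0,0,0,0],[0.4,0,0,0,0,0,0],[0.4,0,0,0,0,0,0]]';python3 lg.py
```

```text
time: 18.9
ee_pos: [0.557, 0.2565, 0.0884]
tcp_rot: [-90.0, -0.1, -148.5]
wrist_force: [0.0, 0.3, -0.3]
opening: 0.0513
time: 19.2
ee_pos: [0.5578, 0.2569, 0.0908]
tcp_rot: [-90.0, 0.0, -148.5]
wrist_force: [0.5, -0.1, -0.3]
opening: 0.0514
top spatula 0.73 [245. 372.] 378 [ 0.4812 -0.1716  0.0088] [[-0.3222 -0.3749  0.0088]]
top spatula 0.7 [164. 151.] 1041 [0.6692 0.3857 0.2131] [[0.13   0.0013 0.2131]]
side logger 0.48 [195. 341.] 159 [0.5679 0.2519 0.1153] [[-0.0265 -0.0596  0.1153]]
cyl [0.5594032  0.25526453] 79 [[-0.03191345 -0.05226238  0.        ]]
side spatula 0.57 [209. 137.] 221 [ 0.4612 -0.2214  0.0119] [[-0.3653 -0.4068  0.0119]]
raw 100 [-0.0339 -0.0553  0.1251] [-0.03908205 -0.05313942  0.12580369]
```

```bash
python3 -m jog '[[0.6,0,0,0,0,0,0],[0.65,0,0,0,0,0,0],[0.7,0,0,0,0,0,0],[0.8,0,0,0,0,0,0],[1,0,0,0,0,0,0]]' 20; python3 -m jog '[[1,0,0,0,0,0,0],[1,0,0,0,0,0,0],[1,0,0,0,0,0,0]]'; python3 -c "
from workcell import bot
o=bot.get_obs();print(o['wrist_force'].round(1),o['torque'].round(2),o['tcp_rot'].round(2),o['ee_pos'].round(4))"
```

```text
time: 20.1
ee_pos: [0.5581, 0.2571, 0.0904]
tcp_rot: [-90.0, 0.1, -148.5]
wrist_force: [3.4, 2.4, -0.4]
opening: 0.0235
time: 20.4
ee_pos: [0.558, 0.257, 0.0904]
tcp_rot: [-90.0, 0.1, -148.5]
wrist_force: [5.1, 3.3, -0.8]
opening: 0.0233
[ 5.1  3.3 -0.8] [ 0.67 -1.09  0.01] [-9.0000e+01  7.0000e-02 -1.4852e+02] [0.558  0.257  0.0904]
```

```bash
python3 -m jog '[[1,0.03,0.02,0,0,0,0],[1,0.03,0.02,0,0,0,0],[1,0.03,0.02,0,0,0,0]]'; python3 -m jog '[[1,0.02,0.012,0,0,0,0],[1,0.02,0.012,0,0,0,0],[1,0.02,0.012,0,0,0,0]]'
```

```text
time: 20.7
ee_pos: [0.5582, 0.2572, 0.0903]
tcp_rot: [-90.0, -0.0, -148.5]
wrist_force: [0.7, 0.2, 2.2]
opening: 0.0233
time: 21.0
ee_pos: [0.5585, 0.2574, 0.0902]
tcp_rot: [-90.0, -0.0, -148.5]
wrist_force: [-2.2, -0.8, 4.7]
opening: 0.0233
```

```bash
python3 -m jog '[[1,-0.015,-0.009,0.05,0,0,0],[1,-0.015,-0.009,0.12,0,0,0],[1,-0.015,-0.009,0.2,0,0,0],[1,-0.015,-0.009,0.3,0,0,0],[1,-0.015,-0.009,0.3,0,0,0]]'; python3 -c "
from workcell import bot
o=bot.get_obs();print(o['wrist_force'].round(1),o['torque'].round(2),o['tcp_rot'].round(2),o['ee_pos'].round(4))"
```

```text
time: 21.5
ee_pos: [0.5586, 0.2574, 0.098]
tcp_rot: [-90.0, 0.0, -148.5]
wrist_force: [0.7, -0.7, -1.0]
opening: 0.0231
[ 0.7 -0.7 -1. ] [-0.08 -0.01 -0.03] [-9.0000e+01  3.0000e-02 -1.4853e+02] [0.5586 0.2574 0.098 ]
```

```bash
python3 -m jog '[[1,0,0,0.12,0,0,0],[1,0,0,0.24,0,0,0],[1,0,0,0.36,0,0,0],[1,0,0,0.48,0,0,0],[1,0,0,0.58,0,0,0]]'; python3 -m jog '[[1,0,0,0.1,0,0,0],[1,0,0,0.2,0,0,0],[1,0,0,0.29,0,0,0],[1,0,0,0.29,0,0,0],[1,0,0,0.29,0,0,0]]';  python3 -m jog '[[1,0,0,0,0,0,0],[1,0,0,0,0,0,0]]'; python3 lg.py; python3 - <<'E'
from h import *
o=bot.get_obs();print(o['wrist_force'].round(1),o['torque'].round(2),o['ee_pos'].round(4))
E
```

```text
time: 22.0
ee_pos: [0.5585, 0.2574, 0.1125]
tcp_rot: [-90.0, 0.0, -148.5]
wrist_force: [-0.2, 0.5, -1.1]
opening: 0.0235
time: 22.5
ee_pos: [0.5585, 0.2573, 0.1194]
tcp_rot: [-90.0, 0.0, -148.5]
wrist_force: [0.3, -0.3, -0.8]
opening: 0.024
time: 22.7
ee_pos: [0.5584, 0.2573, 0.1193]
tcp_rot: [-90.0, -0.0, -148.5]
wrist_force: [-0.1, -0.1, -1.5]
opening: 0.0235
top spatula 0.56 [241. 369.] 377 [ 0.4844 -0.1647  0.0086] [[-0.3158 -0.3707  0.0086]]
top tube_left 0.41 [159. 153.] 547 [0.6776 0.3844 0.2124] [[ 0.1364 -0.0041  0.2124]]
side logger 0.73 [190. 343.] 183 [0.5653 0.25   0.1339] [[-0.0297 -0.0598  0.1339]]
cyl [0.55424093 0.25429929] 42 [[-0.03681606 -0.05037953  0.        ]]
side logger 0.65 [211. 135.] 308 [ 0.4643 -0.2159  0.0113] [[-0.3598 -0.4038  0.0113]]
[ 0.5  0.4 -0.7] [-0.03  0.02  0.01] [0.5584 0.2573 0.1193]lg.py:15: RuntimeWarning: Mean of empty slice.
  s=p[(p[:,2]>.092)&(p[:,2]<.12)]; v=least_squares(f,s[:,:2].mean(0)-[.008,0],loss='soft_l1',f_scale=.001).x; print('cyl',v,len(s),tob(np.r_[v,0][None]))
  ret = um.true_divide(
Traceback (most recent call last):
  File "lg.py", line 15, in <module>
    s=p[(p[:,2]>.092)&(p[:,2]<.12)]; v=least_squares(f,s[:,:2].mean(0)-[.008,0],loss='soft_l1',f_scale=.001).x; print('cyl',v,len(s),tob(np.r_[v,0][None]))
                                       ~~~~~~~~~~~~~^^^^^^^^^^^^^^^^^^^^^^^^^^^^^^^^^^^^^^^^^^^^^^^^^^^^^^^^
ValueError: Initial guess is outside of provided bounds
```

View pics/lgside.png

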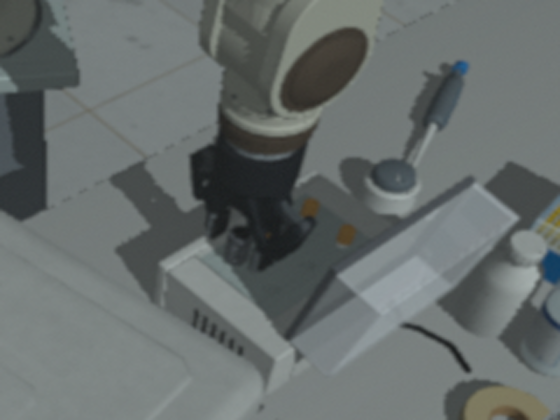

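The script raised an error before saving, so that view is from before the lift. I take a new one.

```bash
python3 - <<'E'
from h import *
exec(open('blade.py').read().split('o=bot')[0])
im,d=bot.camera('side')
r=bot.regions_of('side','logger')
for x in r:
    q=tob(cloud('side',x['pixels'],d)); 
    if len(q) and abs(np.median(q[:,0]))<.08: 
        q=q[(abs(q[:,0]+.034)<.03)]; print(x['conf'],len(q),np.quantile(q[:,2],[.02,.1,.5,.9,.98]).round(4))
rr,cc=np.mgrid[0:420,0:560];q=tob(P('side',np.c_[rr.ravel(),cc.ravel()],d.ravel()))
for z in np.arange(.1,.22,.02):
    s=q[(abs(q[:,2]-z)<.006)&(abs(q[:,1])<.07)&(q[:,0]>.1)&(q[:,0]<.2)]
    if len(s)>3: print(round(z,3),len(s),np.median(s[:,0]).round(4))
o=bot.get_obs();print(o['time'],o['wrist_force'].round(1),o['opening'],o['ee_pos'].round(4))
save('side','fin',cv2.resize(im[130:250,280:420],None,fx=4,fy=4,interpolation=2))
E
```

```text
0.73 163 [0.0851 0.0914 0.1361 0.1556 0.1569]
0.1 40 0.1278
0.12 40 0.1311
0.14 45 0.1343
0.16 54 0.1376
0.18 52 0.1409
0.2 57 0.1442
23.1 [-0.7  0.1 -2. ] 0.023581435368352856 [0.5584 0.2573 0.1194]
```

View pics/fin.png

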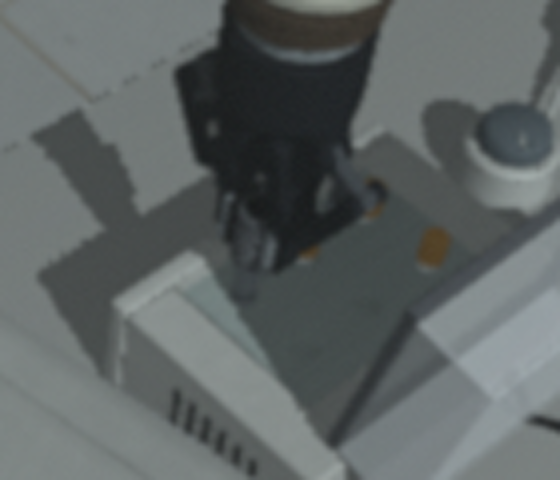

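The head top is at about 0.156 m (0.126 m seated, so 30 mm up). The stem shows at (245,285), still in the bore. The three tubes are in place and the hood is at about 1.73 rad. I hand the job in.

```bash
python3 -c "
from workcell import bot
print(bot.job_done());o=bot.get_obs();print(o['time'],o['wrist_force'].round(1),o['opening'],o['ee_pos'].round(4))"
```

```text
the job is handed in; nothing more can be done
None
the job is handed in; nothing more can be done
```

I prised the hood up with the spatula blade in the slot, swung it back past upright and laid the spatula down where it had first lain. I then gripped the logger's head at 20 N, drew it up and handed the job in holding it there. No verdict was reported.

**Last checks, at about 23 s of the 72 s:**
- **Logger:** the top of the head is at 0.156 m against 0.126 m seated, so it is up 30 mm. The tool moved 29 mm. The side picture shows the stem upright and still in the bore. The side forces during the lift were under 1 N.
- **Hood:** about 1.73 rad by a depth fit, and unchanged at the end.
- **Spatula:** level when set down. It reads about 9 mm above the worktop, the height at which it first lay.
- **Tubes:** all three looked in place in the pictures. I did not measure their positions.

**What disagreed or failed:**
- **Handle grip:** the gripper read about 10 mm on the 14 mm handle, but the hold was firm. Closing there pressed the fingertips on the worktop with about 24 N.
- **Bath position:** the camera fit of the bath along its x axis is uncertain by about 2 mm. I corrected for this at the logger by feel, from the wrist force, which reached about 6 N sideways. This is why the logger's x in the bath frame is not confirmed closer than that.
- **Measuring script:** one script stopped with an error at the end, and I measured again with a fresh picture.

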